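# Find the till box's hidden catch and pop its tray

### The job

One of the four flush round plates in the flat top of the grey till box is its hidden catch; the other three are rigid covers that look the same. Feel across the plates with a fingertip until you find the one that gives, and press it down until the tray springs fully out of the front, then let the catch come back up. Do not touch the tray, and do not lift or shift the things standing around.

Things in the scene. Friction and masses are not known exactly. Their poses are not given: they have to be found in the camera images.
- case: low grey till box, 150 deep (x) x 280 wide (y) x 76 mm high, screwed to the bench. Origin at the centre of its underside on the bench, x to its back, y to its left seen from the robot, z up. Its flat top panel has a row of four round plates at 66 mm spacing, parallel to y, 12 mm behind the middle. All look the same: three are rigid covers, one (any of the four) is the hidden catch
- plate_0 (a point): centre of the face of the leftmost (+y) round plate, 54 mm in diameter in a 56 mm opening, its face 74 mm above the bench and 2 mm below the panel. The point is fixed to the case; x and y lie along the panel (x to the back of the case, y to its left), z is up
- plate_1 (a point): centre of the face of the second from the left round plate, 54 mm in diameter in a 56 mm opening, its face 74 mm above the bench and 2 mm below the panel. The point is fixed to the case; x and y lie along the panel (x to the back of the case, y to its left), z is up
- plate_2 (a point): centre of the face of the third from the left round plate, 54 mm in diameter in a 56 mm opening, its face 74 mm above the bench and 2 mm below the panel. The point is fixed to the case; x and y lie along the panel (x to the back of the case, y to its left), z is up
- plate_3 (a point): centre of the face of the rightmost (-y) round plate, 54 mm in diameter in a 56 mm opening, its face 74 mm above the bench and 2 mm below the panel. The point is fixed to the case; x and y lie along the panel (x to the back of the case, y to its left), z is up
- catch (a joint): how far the hidden catch plate is pressed down, in m: 0 at rest, 0.007 at its stop. It starts to give at about 2 N, needs about 6 N to be 6 mm down, and springs back up when let go. About 3.5 to 4 mm of press frees the tray. Which of the four plates it is, is not told
- tray_out (a joint): how far the tray has come out of the front of the case, in m: 0 shut, 0.045 fully out. Once freed, a spring drives it all the way out in under a second; it does not go back by itself
- tray: the shallow tray in the case. Its plain grey front plate is 8 thick x 252 wide x 52 mm high, without a handle, with a round lock of 16 mm diameter in its middle. When shut, the plate is level with the case's front, its middle 40 mm above the bench, and the tray's origin is the case's origin; it slides out along the case's -x, towards the robot
- tape_clear: roll of clear packing tape lying flat, 95 mm diameter, 48 mm high, loose behind the case. Origin at the centre of its underside
- charger_brick: black charger brick, 65 x 100 x 35 mm high, loose at the right of the case. Origin at the centre of its underside
- wipe_bottle: small bottle with a blue cap, 50 mm diameter, 96 mm high, standing loose at the left of the case. Origin at the centre of its underside
- pocket_scale: flat black pocket scale, 80 x 139 x 19 mm high, loose in front of the case, clear of the tray's way. Origin at the centre of its underside
Not all that is in view belongs to the job. Leave any orange or purple look-alike of the wipe_bottle alone.

How it is judged:
By the outcome, as a careful person would: the job done as asked, in the order asked, and still so for the second after the job is handed in, with the robot touching nothing.
It also fails if it takes over 51 s, if anything falls off the work surface, if the arm or the gripper's body presses on something with over 40 N, if the wrist force passes 120 N, or if a joint passes its speed limit or range.

### The arm

A 6-joint arm with a two-finger parallel gripper is mounted at the origin on a cart in front of the work surface, level with it; the furniture and walls round the work are solid. World frame = base frame: x ahead of the robot, y to its left, z up, the work surface at z = 0. Lengths are in mm, angles in rad, forces in N, time in s.
With the tool pointing down it reaches from about 350 to 975 mm from the base axis. Payload 4.9 kg.
Tool frame: the origin (TCP) lies between the finger pads; the fingertips stand arm.finger_overhang ahead of it and the grasp point (between the pads) is the TCP (arm.finger_overhang is the distance from the TCP to the fingertips, in mm); y points along the fingers, z is the direction in which the jaws open and shut, and the axes are right-handed (so a half turn about y gives the same grasp; the last joint's range is limited). The gripper opens to 85 mm and grips with 20 to 120 N. Pads are 22 mm wide; open, the fingers measure 114 mm over their backs; the gripper's body (76 mm by 85 mm) begins 54 mm behind the grasp point. The pads swing forward as they close: fully open they stand 13 mm farther back than shut.
Start: joints at [1.137, 0.053, 1.613, -0, 1.476, -0.119], TCP at [193.506, 594.27, 250.304] pointing down, gripper open.
Joint ranges: [-3.01, 3.01], [-1.01, 2.22], [0.06, 2.58], [-1.02, 4.17], [0.09, 2.62], [-3.14, 3.14]. Speed limits (rad/s): [2.57, 2.57, 3.14, 3.14, 3.14, 3.14].

### API

Orientations are given as a unit quaternion [x, y, z, w].
In Python, from cell import arm, eyes, workorder, finder gives the robot as it stands.
- The arm moves only by the shell command python3 -m pendant 'ROWS' [OPENING] [FORCE]. ROWS is JSON, a list of rows, each a list of 2 entries, a list of its own where there are three numbers: the shift along the world's x, y, z in mm, then the turn, a rotation vector about the world's x, y, z in rad. In form: [[[x, y, z], [wx, wy, wz]], ...]. A call has 1 to 10 rows; each row shifts and turns the pose as measured when the row begins; what a row does not reach is not made up. A row lasts 1/10 s, in which the tool goes at most 50 mm and 8.59 degrees, less where a joint would pass 70% of its speed; a pose out of reach is approached as far as the arm can. A call is refused whole if a number of a shift passes 50 or a number of a turn 0.15, either way. A call with a gripper value outside its range is refused whole. OPENING is the finger opening in mm, from 0 to 85.4, set as the call begins (- or left out, the last holds). The fingers move at their own pace and stop on an object; FORCE is the grip in N (left out, the last holds). Time passes only in rows, so rows that do not move let the fingers close. It gives the time, the measured TCP pose, the force and the opening at its end, in the units of the state.
- arm.read_state(): the state, without advancing time (a new reading comes with each control period).
- eyes.grab_frame(name): name is "side" or "top" or "wrist"; returns a dict with "color" (420x560x3 uint8, red, green, blue), "intrinsics" (3x3 intrinsics, pixels), "dist_coeffs" ([k1, k2, p1, p2, k3] as OpenCV has them; the pictures are not rectified), "xyz" and "attitude" of the camera in the world. Camera axes: x right, y down, z forward; pixel columns grow to the right and rows downward; lengths in mm; the calibration is good to about 2 mm. A picture is of the moment at which its call begins. There is no depth.
- workorder.job_done(): hands the job in, once; it reports no verdict.
Trained networks look in a picture, given as the dict that the camera call returned (one of the last four; its "shot" number tells which), for a name from the list of things; names that differ only in an ending like _2 or _b are one class to them, and where a whole thing is asked for, a point or a joint stands for the part that bears it (a point fixed in the world has none). Each returns a list of dicts, best first, with "p" (0 to 1); they miss things now and then, are a little off and sometimes report something else, mostly with a low value. They report only what shows in the picture. A call takes as long as a camera call. They do not tell look-alikes from the thing itself.
- finder.outline_of(picture, thing): "region" (420x560 bool, what is visible of it) and "bbox" ([left, top, right, bottom] in pixels, round what is visible of it).
The state is a dict: "time_s": time; "q": joint angles; "joint_velocities": joint speeds; "joint_efforts": joint torques, N m; "ee_pos": TCP position; "eef_rot": TCP orientation; "force": force on the tool from outside, world axes, zero at the start; "torque": the same for the moment, N m; "gripper_width": opening from 0.0 (shut) to 1.0 (fully open).
Only numpy, scipy, OpenCV 4.12 (cv2) and the standard library are available. Lean on these libraries where they do the work, as an engineer would, in place of code of your own. Each camera call takes 0.05 s, during which the arm holds its last target. There are 200 camera calls.

## Working session

There is one attempt and no reset: what is moved stays moved. The work goes in short steps, Python scripts to look and compute and a shell command to move; the robot and the scene stay as the last step left them, time stands still between calls to the robot, and variables do not carry over. Pictures are saved under pics/ and viewed, on a budget of 10 in all, crops included, one or two more only if the job needs it, and the job is handed in when it is done.

```bash
mkdir -p pics
cat > h.py <<'E'
import numpy as np, cv2
from scipy.spatial.transform import Rotation as R
from cell import arm, eyes, workorder, finder
def save(f,n): cv2.imwrite('pics/'+n+'.png',f["color"][:,:,::-1])
def ray(f,uv,z):
    p=cv2.undistortPoints(np.array(uv,float).reshape(-1,1,2),np.array(f["intrinsics"]),np.array(f["dist_coeffs"])).reshape(-1,2)
    d=np.c_[p,np.ones(len(p))]@rot(f).T; c=np.array(f["xyz"])
    return c+d*((z-c[2])/d[:,2])[:,None]
def rot(f):
    a=np.array(f["attitude"]); return a if a.shape==(3,3) else R.from_quat(a).as_matrix()
def proj(f,P):
    M=rot(f).T; t=-M@np.array(f["xyz"])
    return cv2.projectPoints(np.array(P,float).reshape(-1,1,3),cv2.Rodrigues(M)[0],t,np.array(f["intrinsics"]),np.array(f["dist_coeffs"]))[0].reshape(-1,2)
E
python3 - <<'E'
from h import *
for n in("top","side"):
    f=eyes.grab_frame(n); save(f,n+'0'); print(n,f["xyz"],f["attitude"])
    for t in("case","plate_0","tray","tape_clear","charger_brick","wipe_bottle","pocket_scale"):
        for o in finder.outline_of(f,t)[:5]:
            m=o["region"].astype(np.uint8); M=cv2.moments(m,True)
            print(t,round(o["p"],2),o["bbox"],[round(M["m10"]/max(M["m00"],1)),round(M["m01"]/max(M["m00"],1))])
s=arm.read_state();print(s, arm.finger_overhang)
E
```

```text
top [ 480.3034274   -92.39290294 1439.83011321] [-0.69936735  0.71446633 -0.01077959  0.01752079]
case 0.67 [229.5, 139.0, 344.1, 212.7] [284, 176]
plate_0 0.85 [228.4, 142.1, 342.1, 215.3] [285, 176]
tape_clear 0.7 [274.3, 98.0, 310.1, 136.9] [291, 119]
tape_clear 0.54 [204.2, 162.0, 221.5, 179.2] [214, 170]
charger_brick 0.85 [345.1, 155.7, 384.7, 187.6] [364, 171]
charger_brick 0.39 [261.4, 163.3, 279.9, 185.4] [271, 172]
charger_brick 0.37 [230.2, 136.4, 346.8, 211.1] [285, 176]
wipe_bottle 0.9 [233.7, 102.4, 252.8, 124.1] [243, 114]
wipe_bottle 0.86 [161.5, 285.1, 186.8, 305.1] [174, 296]
wipe_bottle 0.82 [198.9, 124.2, 216.3, 145.6] [208, 136]
wipe_bottle 0.66 [203.3, 158.7, 222.5, 180.4] [213, 170]
wipe_bottle 0.61 [162.8, 102.7, 186.3, 124.0] [175, 114]
pocket_scale 0.91 [238.8, 248.7, 290.0, 288.0] [262, 268]
side [  560.01999078 -1205.76910254   704.70083648] [ 0.86571459 -0.00118533  0.00159259 -0.50053403]
case 0.88 [272.5, 171.7, 353.6, 263.9] [309, 218]
case 0.27 [271.1, 195.5, 285.0, 248.5] [278, 221]
plate_0 0.65 [272.9, 170.1, 349.7, 263.8] [309, 218]
tray 0.76 [268.
[... 548 characters left out ...]
'time_s': 0.8, 'q': array([ 1.13702058e+00,  5.26661294e-02,  1.61288087e+00,  4.49484730e-05,
        1.47600902e+00, -1.18995166e-01]), 'joint_velocities': array([-8.01970319e-05,  4.81803400e-04, -5.60059569e-04,  1.89749522e-04,
        2.17716075e-04,  2.14286940e-03]), 'joint_efforts': array([-1.01928854e-03, -3.93636882e+01, -3.70444679e+01, -3.44864975e-04,
        2.10763978e-04, -4.94670971e-06]), 'ee_pos': array([193.48532328, 594.28380177, 250.33603294]), 'eef_rot': array([-0.69834971,  0.110846  , -0.11082263,  0.69838327]), 'force': array([-0.9142128 ,  0.17383342,  0.1366839 ]), 'torque': array([ 0.00949795,  0.02456929, -0.03996498]), 'gripper_width': 1.0019425187141997} 19.0
```

Run:
```python
from h import *
f=eyes.grab_frame("top")
c=cv2.resize(f["color"][80:310,130:430],None,fx=2.6,fy=2.6,interpolation=cv2.INTER_CUBIC)
cv2.imwrite('pics/topc.png',c[:,:,::-1])
o=finder.outline_of(f,"case")[0]
m=o["region"].astype(np.uint8)
print(cv2.minAreaRect(np.argwhere(m)[:,::-1].astype(np.float32)))
b=cv2.boxPoints(cv2.minAreaRect(np.argwhere(m)[:,::-1].astype(np.float32)))
print(b,ray(f,b,76))
```

```text
((284.1349792480469, 175.08840942382812), (60.0638313293457, 110.75872802734375), 82.62623596191406)
[[225.35925 152.41232]
 [335.20203 138.19739]
 [342.9107  197.7645 ]
 [233.06793 211.97943]] [[ 682.10318309   33.03728752   76.        ]
 [ 712.10718489 -248.25841091   76.        ]
 [ 559.453131   -264.00474396   76.        ]
 [ 529.29761333   16.18469077   76.        ]]
```

View pics/topc.png

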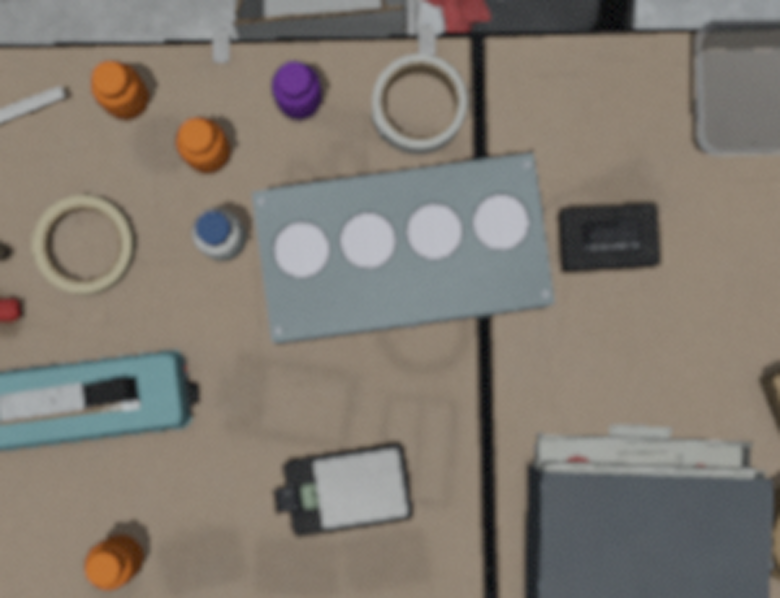

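View pics/side0.png

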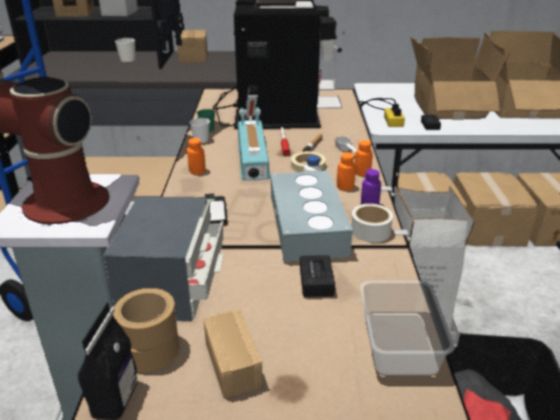

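The top view shows four white plates in crop pixels at about (301,249), (367,240), (434,231) and (500,221). The wipe bottle with the blue cap is left of the case, the scale is in front, the tape behind and the charger to the right. The side view shows nothing tall in the way.

```bash
python3 - <<'E'
from h import *
f=eyes.grab_frame("top")
g=cv2.cvtColor(f["color"],cv2.COLOR_RGB2GRAY)
roi=np.zeros_like(g);roi[150:195,232:336]=1
hs=f["color"].astype(int)
m=((g>165)&(roi>0)).astype(np.uint8)
n,_,st,ce=cv2.connectedComponentsWithStats(m)
k=[i for i in range(1,n) if st[i,4]>100]; k.sort(key=lambda i:ce[i,0])
P=ray(f,ce[k],74);print(st[k],ce[k],P.round(1)); print(np.linalg.norm(np.diff(P,axis=0),axis=1))
d=P[-1]-P[0];print(np.arctan2(d[1],d[0]))
s=arm.read_state();print(P-s["ee_pos"],R.from_quat(s["eef_rot"]).as_matrix().round(3))
E
python3 -m pendant '[[[50,0,30],[0,0,0]],[[50,-50,0],[0,0,0]],[[50,-50,0],[0,0,0]],[[50,-50,0],[0,0,0]]]' 0
```

```text
[[236 166  20  20 315]
 [261 163  20  20 314]
 [287 159  20  20 319]
 [312 155  21  20 313]] [[245.53015873 175.5968254 ]
 [270.96178344 172.15605096]
 [296.64890282 168.57366771]
 [322.17891374 165.02236422]] [[ 621.8  -17.3   74. ]
 [ 629.1  -82.5   74. ]
 [ 636.9 -148.3   74. ]
 [ 644.5 -213.6   74. ]]
[65.62400188 66.28139723 65.78247502]
-1.4557130591515315
[[ 428.24209952 -611.53317032 -176.33814767]
 [ 435.63078423 -676.73989513 -176.33814767]
 [ 443.33927693 -742.57151944 -176.33814767]
 [ 450.94245099 -807.91312765 -176.33814767]] [[ 0.951  0.     0.31 ]
 [-0.31   0.     0.951]
 [ 0.    -1.     0.   ]]
time_s: 1.35
ee_pos: [343.1, 487.1, 276.1]
eef_rot: [0.699, -0.107, 0.107, -0.699]
force: [0.8, -0.2, 0.0]
gripper_width: 0.331
```

```bash
python3 -m pendant '[[[25,-45,0],[0,0,0]],[[25,-45,0],[0,0,0]],[[25,-45,0],[0,0,0]],[[25,-45,0],[0,0,0]],[[25,-45,0],[0,0,0]],[[25,-45,0],[0,0,0]],[[25,-45,-10],[0,0,0]],[[25,-45,-20],[0,0,0]],[[25,-45,-20],[0,0,0]],[[25,-45,-20],[0,0,0]]]'
```

```text
time_s: 2.35
ee_pos: [582.2, 57.7, 218.7]
eef_rot: [-0.697, 0.102, -0.112, 0.701]
force: [-0.0, 0.1, -0.0]
gripper_width: -0.003
```

```bash
python3 -m pendant '[[[20,-35,-20],[0,0,0]],[[20,-35,-25],[0,0,0]],[[0,0,-25],[0,0,0]],[[0,0,0],[0,0,0]]]'
python3 - <<'E'
from h import *
print(arm.read_state()["ee_pos"], R.from_quat(arm.read_state()["eef_rot"]).as_matrix()[:,1])
f=eyes.grab_frame("wrist");save(f,"w1")
P=np.array([[621.8,-17.3,74],[629.1,-82.5,74],[636.9,-148.3,74],[644.5,-213.6,74]]);print(proj(f,P))
E
```

```text
time_s: 2.75
ee_pos: [624.3, -21.7, 144.2]
eef_rot: [-0.697, 0.105, -0.114, 0.7]
force: [-0.1, 1.2, -1.0]
gripper_width: -0.001
[624.27922195 -21.74857512 144.20387275] [ 0.01373948  0.00260893 -0.99990221]
[[277.4156254  228.31764576]
 [172.62798083 272.5910029 ]
 [ 77.07044242 313.52589057]
 [ -7.16546502 349.22962744]]
```

View pics/w1.png

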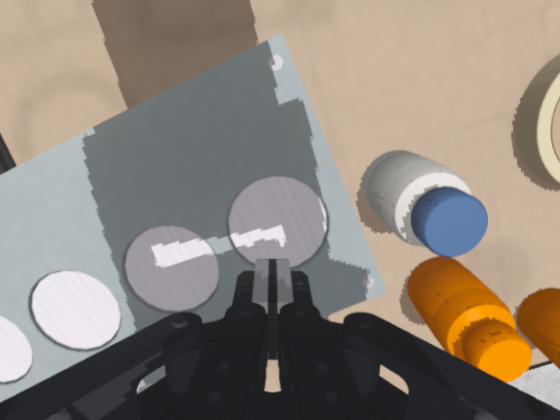

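The wrist view has plate_0 at about (278,223), against a predicted (277,228), so they agree to about 2 mm. The closed tip is narrow and sits above it.

```bash
python3 -m pendant '[[[-1,2,-25],[0,0,0]],[[-1,2,-18],[0,0,0]],[[0,0,0],[0,0,0]]]'; for i in 1; do :; done
python3 -m pendant '[[[0,0,-2],[0,0,0]],[[0,0,-2],[0,0,0]]]';python3 -m pendant '[[[0,0,-2],[0,0,0]]]';python3 -m pendant '[[[0,0,-1.5],[0,0,0]]]'
```

```text
time_s: 3.1
ee_pos: [626.6, -16.4, 109.4]
eef_rot: [-0.697, 0.099, -0.118, 0.7]
force: [-0.3, -0.1, -0.2]
gripper_width: 0.001
time_s: 3.3
ee_pos: [628.5, -15.4, 109.7]
eef_rot: [-0.697, 0.097, -0.12, 0.7]
force: [0.3, -0.1, -0.1]
gripper_width: 0.003
time_s: 3.4
ee_pos: [629.4, -15.2, 109.4]
eef_rot: [-0.697, 0.095, -0.12, 0.7]
force: [0.3, -0.8, 0.4]
gripper_width: -0.001
time_s: 3.5
ee_pos: [630.0, -15.2, 109.0]
eef_rot: [-0.697, 0.095, -0.121, 0.7]
force: [0.3, -0.4, 0.9]
gripper_width: 0.0
```

```bash
python3 -m pendant '[[[-5,0,-5],[0,0,0]],[[-2,0,-5],[0,0,0]]]';python3 -m pendant '[[[-1,0,-5],[0,0,0]]]';python3 -m pendant '[[[-1,0,-4],[0,0,0]]]'
```

```text
time_s: 3.7
ee_pos: [623.8, -15.3, 100.2]
eef_rot: [-0.697, 0.094, -0.122, 0.7]
force: [-0.3, 0.2, 0.2]
gripper_width: -0.0
time_s: 3.8
ee_pos: [622.5, -15.4, 94.8]
eef_rot: [-0.697, 0.094, -0.122, 0.7]
force: [0.2, 0.2, -0.1]
gripper_width: 0.005
time_s: 3.9
ee_pos: [622.1, -15.4, 93.0]
eef_rot: [-0.697, 0.093, -0.122, 0.7]
force: [-9.2, 1.9, 26.9]
gripper_width: -0.003
```

```bash
python3 -m pendant '[[[0,0,0],[0,0,0]]]';python3 -m pendant '[[[0,0,-1],[0,0,0]]]'
```

```text
time_s: 4.0
ee_pos: [622.5, -15.5, 93.8]
eef_rot: [-0.697, 0.093, -0.123, 0.7]
force: [-0.8, -0.0, -0.1]
gripper_width: -0.003
time_s: 4.1
ee_pos: [622.8, -15.6, 93.2]
eef_rot: [-0.697, 0.093, -0.123, 0.7]
force: [-3.7, 0.8, 8.1]
gripper_width: 0.0
```

plate_0 is rigid: it gave 27 N at z=93.0 with no travel. I'll move on to plate_1.

```bash
python3 -m pendant '[[[0,0,20],[0,0,0]],[[3,-33,0],[0,0,0]],[[3,-33,0],[0,0,0]],[[0,0,-1],[0,0,0]],[[0,0,-1],[0,0,0]]]'
```

```text
time_s: 4.6
ee_pos: [627.1, -82.6, 108.2]
eef_rot: [-0.697, 0.094, -0.121, 0.701]
force: [0.9, -1.0, -0.4]
gripper_width: 0.0
```

```bash
python3 -m pendant '[[[1,0,-6],[0,0,0]],[[1,0,-5],[0,0,0]],[[0,0,-2],[0,0,0]]]';python3 -m pendant '[[[0,0,-3],[0,0,0]]]';python3 -m pendant '[[[0,0,-3],[0,0,0]]]'
```

```text
time_s: 4.9
ee_pos: [628.4, -80.7, 92.7]
eef_rot: [-0.697, 0.094, -0.12, 0.701]
force: [-0.7, -2.2, 4.5]
gripper_width: -0.001
time_s: 5.0
ee_pos: [628.5, -80.6, 90.0]
eef_rot: [-0.697, 0.094, -0.119, 0.7]
force: [-3.1, -1.8, 5.9]
gripper_width: 0.002
time_s: 5.1
ee_pos: [628.6, -80.6, 87.4]
eef_rot: [-0.698, 0.093, -0.119, 0.7]
force: [-3.4, -1.3, 6.2]
gripper_width: 0.001
```

plate_1 gives: about 6 mm of travel at about 6 N. I'll lift clear and check the tray.

```bash
python3 -m pendant '[[[0,0,-1],[0,0,0]],[[0,0,0],[0,0,0]],[[0,0,0],[0,0,0]]]';python3 -m pendant '[[[0,0,15],[0,0,0]],[[0,0,30],[0,0,0]],[[0,0,40],[0,0,0]],[[0,0,40],[0,0,0]],[[0,40,40],[0,0,0]],[[0,50,40],[0,0,0]],[[0,50,0],[0,0,0]],[[0,50,0],[0,0,0]],[[0,50,0],[0,0,0]],[[0,50,0],[0,0,0]]]'
python3 - <<'E'
from h import *
f=eyes.grab_frame("top"); c=cv2.resize(f["color"][80:310,130:430],None,fx=2.6,fy=2.6,interpolation=cv2.INTER_CUBIC)
f=eyes.grab_frame("side"); d=cv2.resize(f["color"][130:310,180:410],None,fx=2.6,fy=2.6,interpolation=cv2.INTER_CUBIC)
cv2.imwrite('pics/tope.png',c[:,:,::-1]);cv2.imwrite('pics/sidee.png',d[:,:,::-1])
E
```

```text
time_s: 5.4
ee_pos: [628.6, -80.6, 87.8]
eef_rot: [-0.698, 0.093, -0.118, 0.7]
force: [-3.1, -0.5, 5.7]
gripper_width: -0.001
time_s: 6.4
ee_pos: [625.9, 196.1, 292.4]
eef_rot: [-0.694, 0.094, -0.124, 0.703]
force: [0.8, -0.7, -0.4]
gripper_width: -0.002
```

View pics/tope.png

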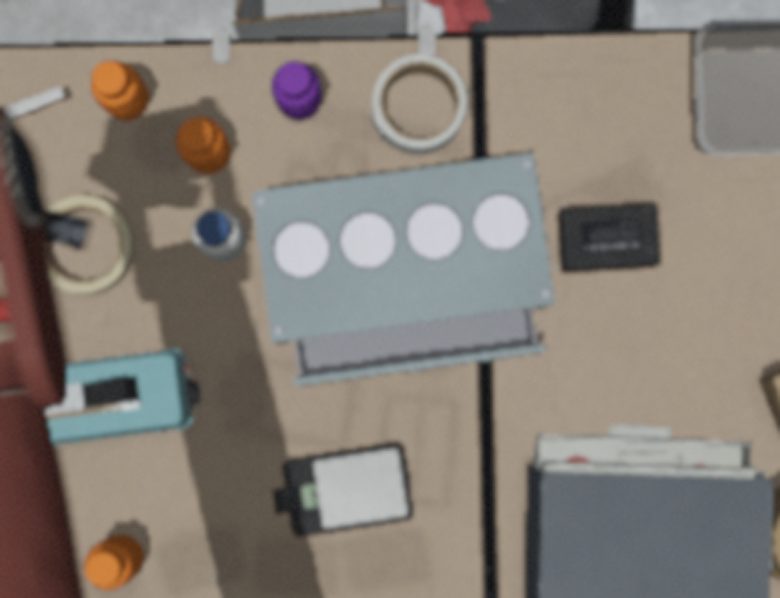

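View pics/sidee.png

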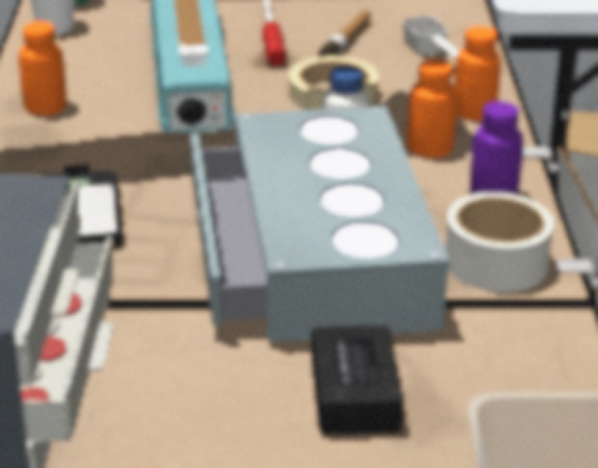

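The tray is out by about 45 mm: its front edge in the top crop went from row ~340 to ~381. All four plates look flush and the loose things are where they were.

```bash
python3 -m pendant '[[[0,0,0],[0,0,0]],[[0,0,0],[0,0,0]]]'; python3 -c "from cell import workorder; print(workorder.job_done())"
```

```text
time_s: 6.7
ee_pos: [624.7, 200.6, 292.4]
eef_rot: [-0.693, 0.091, -0.121, 0.704]
force: [0.2, 1.1, -0.1]
gripper_width: 0.004
the job is handed in; nothing more can be done
None
```

The hidden catch is plate_1, the second from the left. I pressed it and the tray came out, and I handed the job in at about 6.7 s.

- **Feeling the plates:** plate_0 was rigid; force rose to 27 N with no travel. plate_1 gave about 6 mm at about 6 N. I did not need to try plate_2 or plate_3.
- **Letting go:** I held the catch down for about 0.3 s, lifted the finger off and moved the arm clear.
- **Last checks:** the top and side pictures show the tray out about 45 mm by eye, all four plates looking flush, and the things standing around where they were. The wrist force was back to about zero. No check failed or disagreed.

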